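# Back the rivet press's ratchet feed off one notch

## Task

The strip feed of the little rivet press has been wound one notch too far. With a fingertip lift the pawl out of the ratchet wheel and tip it back so that it stays up, push the wheel backward (the way the pawl was stopping it) by one notch, then tip the pawl down again so that it sits in the next notch with the tooth up against it. Only push with the outside of the fingertips, take hold of nothing, leave the things around the press where they are, and finish clear of everything.

Things in the scene. Friction and masses are not known exactly. Their poses are not given: they have to be found in the camera images.
- feeder: grey base plate of the rivet press, 300 x 145 x 14 mm, fixed. Origin on the table under the feed shaft; x along the strip's travel, towards the pawl post; y along the shaft, away from the ratchet wheel; z up. Strip carriage: y -37 to 37 mm, below z 128. Punch frame: x -134 to -90, y -15 to 80, up to z 175. Grey pawl post: x 74 to 96, y -63 to -51, up to z 142 mm
- wheel_centre (a point): middle of the steel ratchet wheel on the shaft line: 12 saw teeth, 30 degrees a notch, tips at radius 58 mm, roots at 46 mm, 12 mm thick, upright in the feeder's x-z plane outside the plate. At x 0, y -85, z 78 mm of the feeder
- pawl_stud (a point): the stud about which the pawl turns, parallel to the wheel's shaft; at x 85, y -85, z 140 mm of the feeder. The pawl's nose arm runs 82 mm from here to the top of the wheel, its thumb lever stands up from here
- feed_wheel (a joint): turn of the ratchet wheel, rad; 0 with the tooth against the pawl in the first notch (starts between -0.10 and 0). Grows as the wheel goes backward, its top moving to the feeder's +x, towards the pawl stud; one notch is 0.524. The seated pawl blocks backward. With the pawl up the wheel stays where it is left (friction, 1 to 2 N at the crank knob)
- pawl (a joint): turn of the pawl, rad: 0 with the nose seated in a notch, growing as the nose lifts and the ball lever tips to the feeder's +x. The nose clears the teeth above 0.20. The pawl is weighted: let go below about 0.55 it falls shut, above about 0.65 it falls open and rests on its stop at 0.96, the nose arm then standing up over the wheel side. Tipping the ball takes about 1 N; it is smooth
- pawl_ball (a point): centre of the steel ball, 30 mm across, on the end of the pawl's thumb lever, 56 mm from the stud; about x 66, y -85, z 193 mm of the feeder with the pawl seated, x 117, y -85, z 186 mm with it tipped open
- crank_knob (a point): middle of the black crank knob, a round bar 16 mm thick and 40 mm long standing out of the wheel's outer face towards the feeder's -y (y -137 to -97 mm), 40 mm from the shaft line. At the start about x -24, y -117, z 110 mm of the feeder; it turns with the wheel
- paint_jar: bystander: small grey paint jar with a white cap, 34 mm across, 42 mm high, standing near the wheel; origin at its underside
- screwdriver: bystander: black-handled screwdriver, 140 mm long, lying in front of the wheel; origin at the middle of its underside
- collar: bystander: flat steel ring, 54 mm across, 10 mm high; origin at its underside
- thinner: bystander: white bottle with a black cap, 54 mm across, 95 mm high; origin at its underside
- primer_can: bystander: metal can, 52 mm across, 120 mm high; origin at its underside
- water_cup: bystander: white cup, 68 mm across, 70 mm high; origin at its underside
- model: bystander: grey model of a tracked vehicle on a cobbled wooden base 200 x 120 mm, 80 mm high; origin at its underside

How it is judged:
By the outcome, as a careful person would: the job done as asked, in the order asked, and still so for the second after the job is handed in, with the robot touching nothing.
It also fails if it takes over 58 s, if anything falls off the work surface, if the arm or the gripper's body presses on something with over 40 N, if the wrist force passes 120 N, or if a joint passes its speed limit or range.

## Robot

A 6-joint arm with a two-finger parallel gripper is mounted at the origin on the work surface. World frame = base frame: x ahead of the robot, y to its left, z up, the work surface at z = 0. Lengths are in m, angles in rad, forces in N, time in s.
With the tool pointing down it reaches from about 0.35 to 0.975 m from the base axis. Payload 4.9 kg.
Tool frame: the origin (TCP) lies at the very end of the fingers, on their centre line; the grasp point (between the pads) lies 19 mm behind it; z points along the fingers, y is the direction in which the jaws open and shut (so a half turn about z gives the same grasp; the last joint's range is limited). The gripper opens to 85 mm and grips with 20 to 120 N. Pads are 22 mm wide; open, the fingers measure 114 mm over their backs; the gripper's body (76 mm by 85 mm) begins 54 mm behind the grasp point. The pads swing forward as they close: fully open they stand 13 mm farther back than shut.
Start: joints at [1.165, 0.053, 1.613, -0, 1.476, -0.119], TCP at [0.177, 0.599, 0.231] pointing down, gripper open.
Joint ranges: [-3.01, 3.01], [-1.01, 2.22], [0.06, 2.58], [-1.02, 4.17], [0.09, 2.62], [-3.14, 3.14]. Speed limits (rad/s): [2.57, 2.57, 3.14, 3.14, 3.14, 3.14].

## Interface

Orientations are given as a unit quaternion [w, x, y, z].
In Python, from plant import monitor, eyes, manip gives the robot as it stands.
- The arm moves only by the tool step_arm, never from a script. Its argument "motion" is a list of rows, each a list of 7 numbers: the shift along the world's x, y, z scaled (see below), then the turn, a rotation vector about the world's x, y, z scaled (see below), then the closure in counts, from 0 (fully open) to 255 (shut). In form: [[x, y, z, ax, ay, az, grip], ...]. A call has 1 to 10 rows; each row is the pose to reach, as a shift and turn from the pose commanded when the call began; what a row does not reach only later rows make up. The controller multiplies each number of a shift by 0.5 m and each number of a turn by 1.5 rad. A row lasts 1/10 s, in which the tool goes at most 50 mm and 8.59 degrees, less where a joint would pass 70% of its speed; a pose out of reach is approached as far as the arm can. A call with a number of a shift or a turn outside -1 to 1 is refused whole. A call with a gripper value outside its range is refused whole. The fingers move at their own pace and stop on an object; the grip force is fixed at half the most. Time passes only in rows, so rows that repeat a pose let the fingers close. It gives the time, the measured TCP pose, the force and the opening at its end, in the units of the state.
- monitor.state(): the state, without advancing time (a new reading comes with each control period).
- eyes.grab_frame(name): name is "scene" or "top" or "wrist"; returns a dict with "pixels" (384x512x3 uint8, red, green, blue), "mtx" (3x3 intrinsics, pixels), "rvec" (rotation vector, rad) and "tvec" (3), from world to camera coordinates, as OpenCV has them; the wrist camera has in their place "hand_eye" (4x4, takes a point from camera to tool coordinates, whose origin is the TCP and whose axes are the flange's). Camera axes: x right, y down, z forward; pixel columns grow to the right and rows downward; lengths in m; the calibration is good to about 2 mm. A picture is of the moment at which its call begins: read the wrist's pose just before it. There is no depth.
- manip.job_done(): hands the job in, once; it reports no verdict.
Trained networks look in the newest picture that a camera, given by its name, has taken for a name from the list of things; names that differ only in an ending like _2 or _b are one class to them, and where a whole thing is asked for, a point or a joint stands for the part that bears it (a point fixed in the world has none). Each returns a list of dicts, best first, with "p" (0 to 1); they miss things now and then, are a little off and sometimes report something else, mostly with a low value. They report only what shows in the picture. A call takes as long as a camera call.
- eyes.look_for(name, camera): "box" ([centre column, centre row, width, height] in pixels, round what is visible of it).
- eyes.pinpoint(name, camera): "uv" ([column, row] in pixels: a listed point, or the origin of a listed thing).
The state is a dict: "time": time; "joint_pos": joint angles; "joint_vel": joint speeds; "joint_efforts": joint torques, N m; "tool_pos": TCP position; "tool_rot": TCP orientation; "contact_force": force on the tool from outside, world axes, zero at the start; "ft_torque": the same for the moment, N m; "gripper_width": opening from 0.0 (shut) to 1.0 (fully open).
Only numpy, scipy, OpenCV 4.12 (cv2) and the standard library are available. Lean on these libraries where they do the work, as an engineer would, in place of code of your own. Each camera call takes 0.05 s, during which the arm holds its last target.

## Working session

There is one attempt and no reset: what is moved stays moved. The work goes in short steps, Python scripts to look and compute and a tool call to move; the robot and the scene stay as the last step left them, time stands still between calls to the robot, and variables do not carry over. Pictures are saved under pics/ and viewed, and the job is handed in when it is done.

Besides the shell and the picture viewer there is one more tool, called after "Emit:" as name(argument=value, ...), one argument or row to a line, values as JSON. step_arm: Moves the arm, as the interface text tells. Its arguments: {"type":"object","properties":{"motion":{"type":"array","items":{"type":"array","items":{"type":"number"}}}},"required":["motion"]}

```bash
ls; mkdir -p pics; cat > h.py <<'E'
import numpy as np, cv2
from plant import monitor, eyes, manip
def grab(n,fn=None):
    f=eyes.grab_frame(n)
    if fn: cv2.imwrite('pics/'+fn,cv2.cvtColor(f['pixels'],cv2.COLOR_RGB2BGR))
    return f
def P(f):
    R=cv2.Rodrigues(np.array(f['rvec'],float))[0]; t=np.array(f['tvec'],float).reshape(3)
    return np.array(f['mtx'],float),R,t
def proj(f,X):
    K,R,t=P(f); return cv2.projectPoints(np.array(X,float).reshape(-1,1,3),np.array(f['rvec'],float),t,K,None)[0].reshape(-1,2)
E
python3 - <<'E'
from h import *
s=monitor.state(); print(s)
F={}
for c in ['scene','top','wrist']:
    f=grab(c,c+'0.png'); F[c]=f
    print(c,f['mtx'],f.get('rvec'),f.get('tvec'),f.get('hand_eye'))
    for n in ['feeder','wheel_centre','pawl_stud','pawl_ball','crank_knob','paint_jar','screwdriver','collar','thinner','primer_can','water_cup','model']:
        r=eyes.pinpoint(n,c); print(n,[(np.round(a['uv'],1).tolist(),round(a['p'],2)) for a in r[:2]])
print(monitor.state()['time'])
E
```

```text
pics
{'time': 0.0, 'joint_pos': array([ 1.16500520e+00,  5.33516731e-02,  1.61427679e+00, -1.43517869e-05,
        1.47599307e+00, -1.19015155e-01]), 'joint_vel': array([ 0.0010596 , -0.00068259,  0.00170694,  0.00019677, -0.00081316,
       -0.00072262]), 'joint_efforts': array([-2.10540944e-03, -3.93676364e+01, -3.70172346e+01, -1.84376822e-04,
        7.01161829e-03,  7.47209356e-06]), 'tool_pos': array([0.17655672, 0.59890352, 0.23007651]), 'tool_rot': array([-2.56249033e-04,  1.42896392e-01,  9.89737133e-01, -9.81566352e-04]), 'contact_force': array([-0.60369282,  0.82239954,  0.53761282]), 'ft_torque': array([-0.0217282 ,  0.01479903, -0.02885572]), 'gripper_width': 0.9996095880859213}
scene [[368.23610561   0.         257.22458829]
 [  0.         368.23610561 190.83934671]
 [  0.           0.           1.        ]] [ 2.38489309  0.60760129 -0.24663496] [-0.4897092  -0.09336475  1.35858176] None
feeder [([218.9, 219.4], 0.58)]
wheel_centre [([234.2, 220.2], 0.71)]
pawl_stud [([253.2, 191.3], 0.62)]
pawl_ball [([247.7, 187.0], 0.49)]
crank_knob [([228.6, 228.7], 0.56)]
paint_jar
[... 953 characters left out ...]
.6], 0.89)]
model [([125.5, 253.7], 0.63), ([334.2, 200.1], 0.62)]
wrist [[329.13548815   0.         250.30363404]
 [  0.         329.13548815 189.56675747]
 [  0.           0.           1.        ]] None None [[-4.60497943e-04 -9.44960614e-01 -3.27183780e-01  8.34822361e-02]
 [ 9.99999890e-01 -4.07079763e-04 -2.31746053e-04 -2.31626273e-04]
 [ 8.58009972e-05 -3.27183851e-01  9.44960698e-01 -1.42611515e-01]
 [ 0.00000000e+00  0.00000000e+00  0.00000000e+00  1.00000000e+00]]
feeder [([186.7, 306.6], 0.32)]
wheel_centre []
pawl_stud []
pawl_ball []
crank_knob []
paint_jar []
screwdriver [([186.5, 306.6], 0.71)]
collar []
thinner []
primer_can []
water_cup []
model [([186.6, 308.1], 0.73)]
1.95
```

```bash
python3 - <<'E'
import cv2
a=cv2.imread('pics/scene0.png'); b=cv2.imread('pics/top0.png')
cv2.imwrite('pics/s0z.png',cv2.resize(a[120:320,140:360],None,fx=3.5,fy=3,interpolation=cv2.INTER_CUBIC))
cv2.imwrite('pics/t0z.png',cv2.resize(b[90:280,190:400],None,fx=3,fy=3,interpolation=cv2.INTER_CUBIC))
E
```

```text
(no output)
```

View pics/scene0.png

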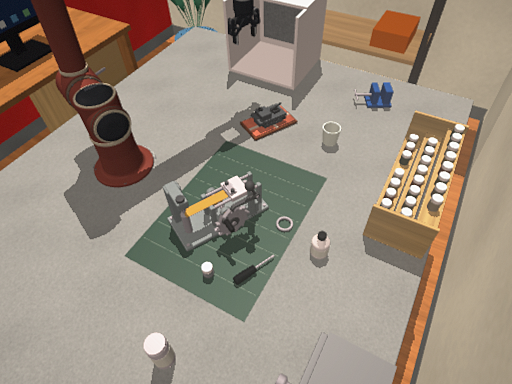

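View pics/s0z.png

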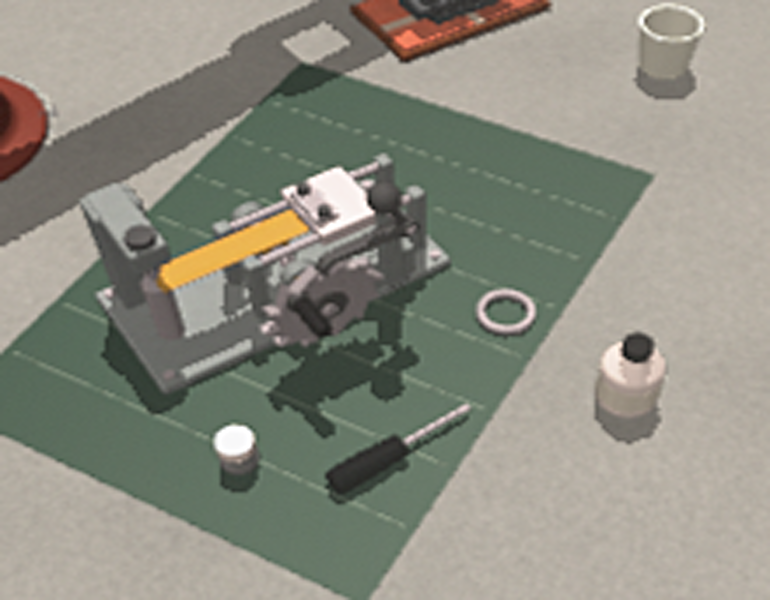

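View pics/top0.png

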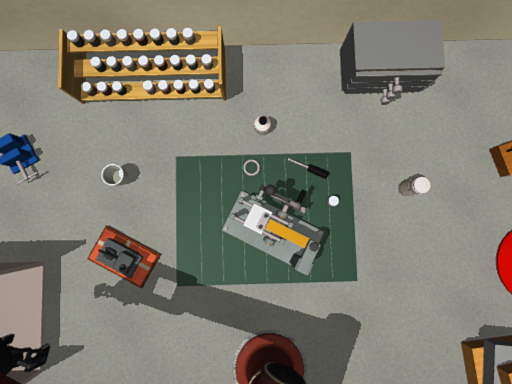

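View pics/t0z.png

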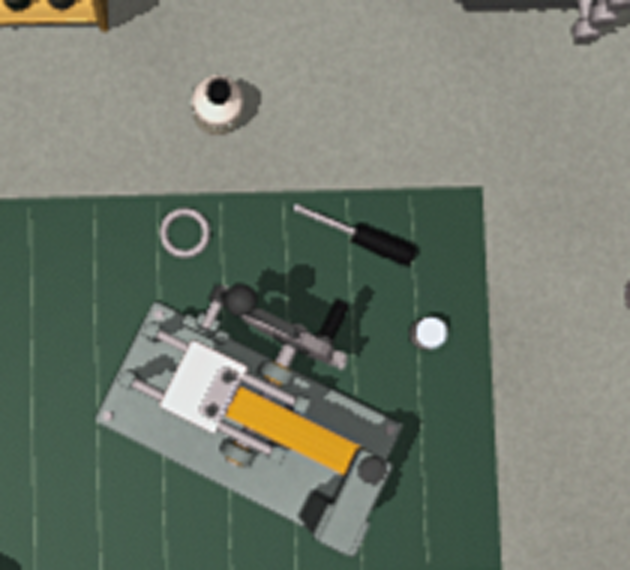

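```bash
cat > fit.py <<'E'
from h import *
from scipy.optimize import least_squares
M=dict(feeder=[0,0,0],wheel_centre=[0,-85,78],pawl_stud=[85,-85,140],pawl_ball=[66,-85,193],crank_knob=[-24,-117,110])
def T(p,X):
    c,s=np.cos(p[2]),np.sin(p[2]); X=np.atleast_2d(X)
    return np.c_[p[0]+c*X[:,0]-s*X[:,1],p[1]+s*X[:,0]+c*X[:,1],X[:,2]]
E
python3 - <<'E'
from fit import *
F={c:grab(c) for c in ['scene','top']}
O={}
for c in F:
    for n in M:
        r=eyes.pinpoint(n,c)
        # second look average
        if r: O[c,n]=np.array(r[0]['uv']); print(c,n,O[c,n].round(1),round(r[0]['p'],2))
O['scene','feeder']
def res(p):
    return np.concatenate([(proj(F[c],T(p,np.array(M[n])/1000.))[0]-O[c,n]) for c,n in O])
s=least_squares(res,[0.35,0,1.1+1.57],loss='soft_l1',f_scale=1.5)
print(s.x,np.degrees(s.x[2]));
for k,r in zip(O,s.fun.reshape(-1,2)): print(k,r.round(1))
import pickle; pickle.dump((F,O,s.x),open('d.pkl','wb'))
# overlay
for c in F:
    im=cv2.cvtColor(F[c]['pixels'],cv2.COLOR_RGB2BGR); im=cv2.resize(im,None,fx=4,fy=4,interpolation=cv2.INTER_CUBIC)
    def pl(X,col,cl=True):
        q=((proj(F[c],T(s.x,np.array(X)/1000.))+.5)*4-.5).round().astype(int); cv2.polylines(im,[q],cl,col,1)
    a=np.linspace(0,2*np.pi,40)
    pl(np.c_[58*np.cos(a),0*a-85,78+58*np.sin(a)],(0,0,255)); pl(np.c_[46*np.cos(a),0*a-91,78+46*np.sin(a)],(0,255,255))
    pl([[85,-85,140],[66,-85,193]],(255,0,0)); pl([[-24,-137,110],[-24,-97,110]],(255,0,255))
    pl([[74,-63,142],[96,-63,142],[96,-51,142],[74,-51,142]],(0,255,0))
    pl([[-134,-15,175],[-90,-15,175],[-90,80,175],[-134,80,175]],(0,255,0))
    for n in M:
        if (c,n) in O: cv2.circle(im,tuple(((O[c,n]+.5)*4).astype(int)),3,(255,255,0),-1)
    x0,y0=(150,140) if c=='scene' else (210,150)
    cv2.imwrite(f'pics/ov_{c}.png',im[y0*4:y0*4+520,x0*4:x0*4+560])
E
```

```text
scene feeder [218.2 215.6] 0.57
scene wheel_centre [231.  220.2] 0.94
scene pawl_stud [257.3 195.3] 0.67
scene pawl_ball [246.5 183.7] 0.78
scene crank_knob [228.1 225. ] 0.75
top feeder [272.7 225.8] 0.94
top wheel_centre [287.5 205.9] 0.76
top pawl_stud [261.7 187. ] 0.62
top pawl_ball [408.4 184.2] 0.58
top crank_knob [299.9 196.8] 0.69
[ 0.43911501 -0.02601227  1.0358926 ] 59.352274145539546
('scene', 'feeder') [2.8 0.6]
('scene', 'wheel_centre') [0.4 0.4]
('scene', 'pawl_stud') [-1.7  0.6]
('scene', 'pawl_ball') [2.8 3. ]
('scene', 'crank_knob') [0.2 0.6]
('top', 'feeder') [-0.5  1.7]
('top', 'wheel_centre') [-0.6 -2.3]
('top', 'pawl_stud') [1.4 1.3]
('top', 'pawl_ball') [-138.8    5.7]
('top', 'crank_knob') [0.3 0.8]
```

View pics/ov_scene.png

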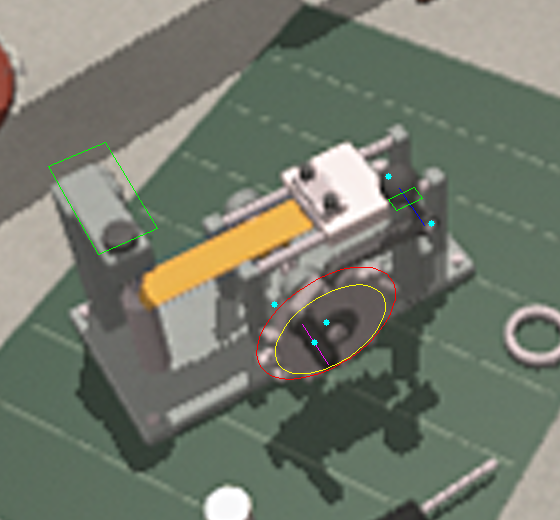

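View pics/ov_top.png

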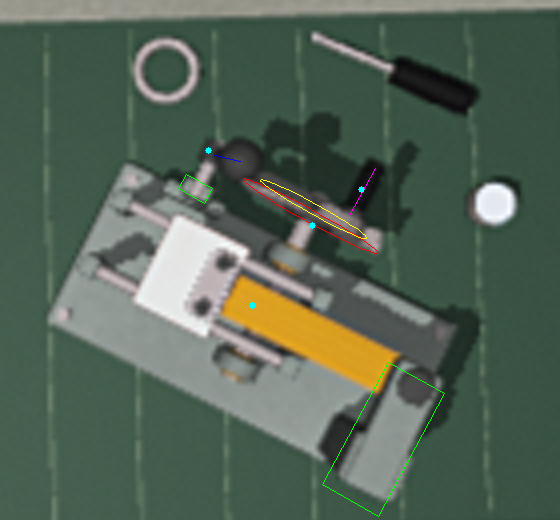

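```bash
python3 - <<'E'
import cv2
a=cv2.imread('pics/scene0.png'); b=cv2.imread('pics/top0.png')
def c(im,x0,y0,w,h,k,fn):
    z=cv2.resize(im[y0:y0+h,x0:x0+w],None,fx=k,fy=k,interpolation=cv2.INTER_LANCZOS4)
    for i in range(0,w,10):
        cv2.putText(z,str(x0+i),(i*k,8),0,.3,(0,0,255),1); cv2.line(z,(i*k+k//2,10),(i*k+k//2,14),(0,0,255),1)
    for i in range(0,h,10):
        cv2.putText(z,str(y0+i),(0,i*k+k//2),0,.3,(0,0,255),1); cv2.line(z,(20,i*k+k//2),(24,i*k+k//2),(0,0,255),1)
    cv2.imwrite('pics/'+fn,z)
c(b,218,182,110,94,7,'tz.png'); c(a,160,165,112,90,7,'sz.png')
E
```

```text
(no output)
```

View pics/tz.png

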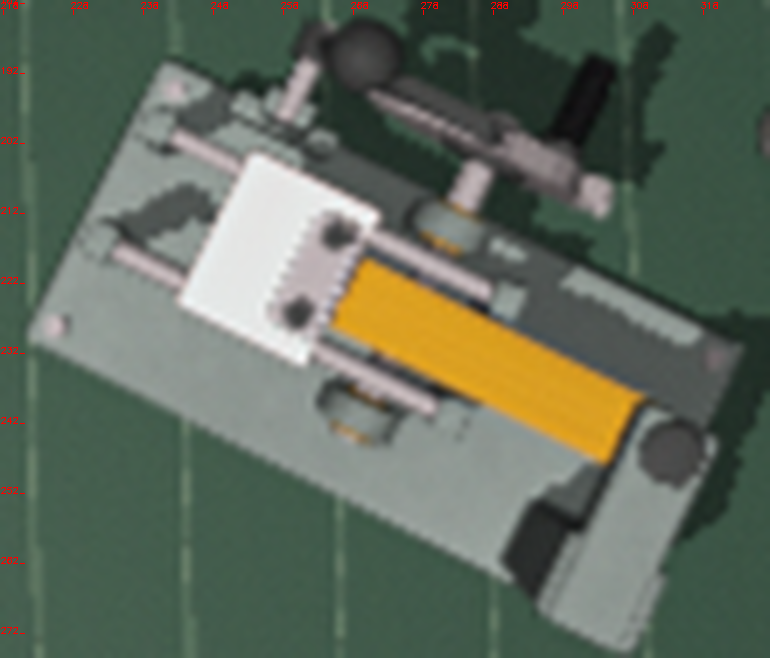

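View pics/sz.png

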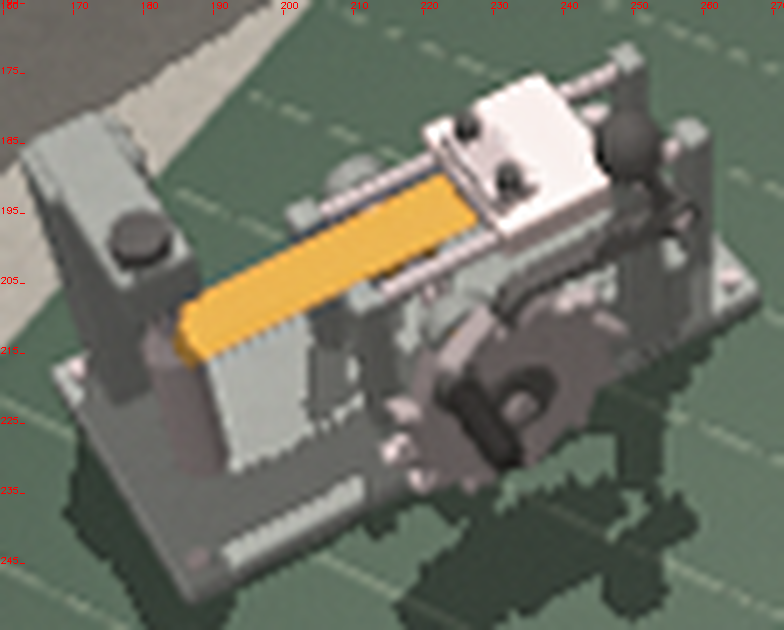

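```bash
cat > fit2.py <<'E'
from fit import *
import pickle
F,O,p0=pickle.load(open('d.pkl','rb'))
# (cam, feederXYZ or plate corner, uv)
obs=[('top','A',(241.4,190.1)),('top','B',(222.1,230.1)),('top','C',(323.7,231.3)),
('top',(66,-85,193),(269.7,189.4)),('top',(-24,-137,110),(303,190.4)),
('top',(-90,-15,175),(310.4,239.4)),('top',(-134,-15,175),(320,244.4)),('top',(-134,80,175),(307.9,274.7)),
('scene','A',(267.7,206.7)),('scene','D',(167,217.7)),('scene','C',(187.5,249.0)),
('scene',(66,-85,193),(249.3,185.3)),('scene',(-24,-137,110),(232,229.6)),
('scene',(-134,80,175),(162.7,186.7)),('scene',(-90,80,175),(173.6,180.7)),('scene',(-134,-15,175),(177.4,205.6)),('scene',(-90,-15,175),(188.1,201.4))]
def X(k,p):
    if isinstance(k,str):
        xa,yb=p[3],p[4]
        return {'A':(xa,yb-145,14),'B':(xa,yb,14),'C':(xa-300,yb-145,14),'D':(xa-300,yb,14)}[k]
    return k
def res(p):
    return np.concatenate([proj(F[c],T(p,np.array(X(k,p))/1000.))[0]-u for c,k,u in obs])
s=least_squares(lambda p:res(p),[*p0,150,80],loss='soft_l1',f_scale=1,x_scale=[.1,.1,.1,100,100])
if __name__=='__main__':
    print(s.x.round(4))
    for (c,k,u),r in zip(obs,res(s.x).reshape(-1,2)): print(c,k,r.round(1))
    for n in M: print(n,T(s.x,np.array(M[n])/1000).round(4))
    np.save('pose.npy',s.x[:3])
E
python3 fit2.py
```

```text
[ 4.40700e-01 -3.11000e-02  1.08550e+00  1.49965e+02  8.57491e+01]
top A [-1.  -0.1]
top B [-1.9  0.3]
top C [ 0.3 -0.1]
top (66, -85, 193) [-0.2  0.3]
top (-24, -137, 110) [ 0.2 -0.6]
top (-90, -15, 175) [-1.5 -1.5]
top (-134, -15, 175) [3.3 0.6]
top (-134, 80, 175) [0.5 1.8]
scene A [ 1.2 -0.3]
scene D [-0.6  0.5]
scene C [-1.2  1.8]
scene (66, -85, 193) [0.3 1.4]
scene (-24, -137, 110) [1.5 1.8]
scene (-134, 80, 175) [-2.1 -2.3]
scene (-90, 80, 175) [ 1.  -2.7]
scene (-134, -15, 175) [-2.7  0.5]
scene (-90, -15, 175) [ 1.  -2.4]
feeder [[ 0.4407 -0.0311  0.    ]]
wheel_centre [[ 0.5158 -0.0707  0.078 ]]
pawl_stud [[0.5555 0.0045 0.14  ]]
pawl_ball [[ 0.5466 -0.0123  0.193 ]]
crank_knob [[ 0.5329 -0.1069  0.11  ]]
```

```bash
cat >> h.py <<'E'
from scipy.spatial.transform import Rotation as Ro
def pose():
    return np.load('pose.npy')
def w(X):
    p=pose(); c,s=np.cos(p[2]),np.sin(p[2]); X=np.array(X,float)/1000
    return np.array([p[0]+c*X[0]-s*X[1],p[1]+s*X[0]+c*X[1],X[2]])
def inv(Xw):
    p=pose(); c,s=np.cos(p[2]),np.sin(p[2]); d=np.array(Xw)[:2]-p[:2]
    return np.array([c*d[0]+s*d[1],-s*d[0]+c*d[1],Xw[2]])*1000
def Rt(psi,lean=(0,0)):
    y=np.array([np.cos(psi),np.sin(psi),0]); z=np.array([0,0,-1.]); x=np.cross(y,z)
    return Ro.from_matrix(np.c_[x,y,z])
def Rs(s):
    q=s['tool_rot']; return Ro.from_quat([q[1],q[2],q[3],q[0]])
def delta(X,psi):
    s=monitor.state(); d=(w(X)-s['tool_pos'])/0.5; r=(Rt(psi)*Rs(s).inv()).as_rotvec()/1.5
    print('t',round(s['time'],2),'feeder tcp',inv(s['tool_pos']).round(1),'F',s['contact_force'].round(1),'shift',d.round(4),'turn',r.round(4))
E
python3 - <<'E'
from h import *
psi=pose()[2]-np.pi/2
delta([10,-100,320],psi)
delta([10,-100,320],psi+.6)
E
```

```text
t 2.55 feeder tcp [434.6 527.5 231.3] F [ 0.3  0.2 -0.6] shift [ 0.7139 -1.3366  0.1774] turn [ 0.     -0.     -1.1795]
t 2.55 feeder tcp [434.6 527.5 231.3] F [ 0.3  0.2 -0.6] shift [ 0.7139 -1.3366  0.1774] turn [ 0.     -0.     -0.7795]
```

Emit:
step_arm(
  motion=[
    [0.02,-0.03,0.08,0,0,-0.09,255],
    [0.08,-0.1,0.18,0,0,-0.18,255],
    [0.12,-0.18,0.18,0,0,-0.27,255],
    [0.16,-0.26,0.18,0,0,-0.36,255],
    [0.2,-0.34,0.18,0,0,-0.45,255],
    [0.24,-0.42,0.18,0,0,-0.54,255],
    [0.28,-0.5,0.18,0,0,-0.6,255],
    [0.32,-0.58,0.18,0,0,-0.66,255],
    [0.36,-0.66,0.18,0,0,-0.72,255],
    [0.39,-0.73,0.18,0,0,-0.78,255],
  ],
)

```text
time: 3.55
tool_pos: [0.3724, 0.2326, 0.3216]
tool_rot: [0.0, 0.667, 0.745, 0.0]
contact_force: [0.5, 0.9, -0.1]
gripper_width: -0.003
```

```bash
python3 - <<'E'
from h import *
psi=pose()[2]-np.pi/2
delta([10,-100,320],psi)
E
```

```text
t 3.55 feeder tcp [201.3 183.3 321.6] F [ 0.5  0.9 -0.1] shift [ 0.3227 -0.6028 -0.0031] turn [ 1.000e-04  7.000e-04 -3.966e-01]
```

Emit:
step_arm(
  motion=[
    [0.05,-0.08,0,0,0,-0.06,255],
    [0.09,-0.16,0,0,0,-0.12,255],
    [0.13,-0.24,0,0,0,-0.18,255],
    [0.17,-0.32,0,0,0,-0.24,255],
    [0.21,-0.4,0,0,0,-0.3,255],
    [0.25,-0.47,0,0,0,-0.36,255],
    [0.29,-0.54,0,0,0,-0.397,255],
    [0.323,-0.603,0,0,0,-0.397,255],
    [0.323,-0.603,0,0,0,-0.397,255],
  ],
)

```text
time: 4.45
tool_pos: [0.5342, -0.0703, 0.3206]
tool_rot: [0.0, 0.856, 0.516, -0.001]
contact_force: [-0.4, 1.0, 0.5]
gripper_width: 0.005
```

```bash
cat > wr.py <<'E'
from h import *
import sys,pickle
def wgrab(fn):
    s=monitor.state(); f=grab('wrist',fn)
    H=np.array(f['hand_eye']); Tt=np.eye(4); Tt[:3,:3]=Rs(s).as_matrix(); Tt[:3,3]=s['tool_pos']
    Tc=np.linalg.inv(Tt@H); f['rvec']=cv2.Rodrigues(Tc[:3,:3])[0].ravel(); f['tvec']=Tc[:3,3]
    return f
E
python3 - <<'E'
from wr import *
import pickle
psi=pose()[2]-np.pi/2
delta([10,-100,320],psi)
f=wgrab('w1.png'); pickle.dump(f,open('w1.pkl','wb'))
for n in ['feeder','wheel_centre','pawl_stud','pawl_ball','crank_knob']:
    r=eyes.pinpoint(n,'wrist'); print(n,[(np.round(a['uv'],1).tolist(),round(a['p'],2)) for a in r[:2]])
for n,X in dict(wheel=[0,-85,78],stud=[85,-85,140],ball=[66,-85,193],knob=[-24,-117,110]).items(): print(n,proj(f,w(X))[0].round(1))
E
```

```text
t 4.45 feeder tcp [   8.9 -101.1  320.6] F [-0.4  1.   0.5] shift [-0.0009  0.003  -0.0012] turn [ 0.0005 -0.0007  0.0005]
feeder [([177.0, 145.7], 0.69)]
wheel_centre [([236.3, 158.2], 0.67)]
pawl_stud [([235.3, 83.6], 0.66), ([176.8, 142.2], 0.31)]
pawl_ball [([224.1, 107.4], 0.96), ([261.8, 183.5], 0.63)]
crank_knob [([260.2, 183.1], 0.92)]
wheel [236.2 157.8]
stud [232.1  84.8]
ball [229.1 111.4]
knob [263.7 185.2]
```

View pics/w1.png

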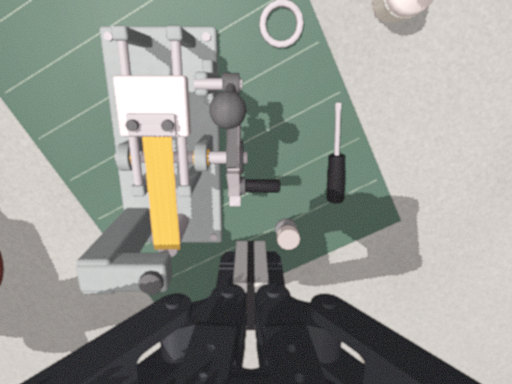

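```bash
python3 - <<'E'
from wr import *
psi=pose()[2]-np.pi/2
f=pickle.load(open('w1.pkl','rb'))
delta([26,-85,180],psi); delta([26,-85,230],psi)
im=cv2.imread('pics/w1.png'); x0,y0,k=190,60,5
z=cv2.resize(im[y0:y0+150,x0:x0+110],None,fx=k,fy=k,interpolation=cv2.INTER_CUBIC)[:600]
z=cv2.resize(im[y0:y0+150,x0:x0+110],None,fx=4,fy=4,interpolation=cv2.INTER_CUBIC);k=4
def pl(X,col):
    q=((proj(f,np.array([w(x) for x in X]))-[x0,y0]+.5)*k).round().astype(int); cv2.polylines(z,[q],True,col,1)
a=np.linspace(0,2*np.pi,60)
for y in(-79,-91): pl(np.c_[58*np.cos(a),0*a+y,78+58*np.sin(a)],(0,0,255))
for r in (-8,8): pl([[-24+r,-137,110],[-24+r,-97,110]],(255,0,255))
pl(np.c_[66+15*np.cos(a),15*np.sin(a)-85,0*a+193],(255,255,0))
pl([[74,-63,142],[96,-63,142],[96,-51,142],[74,-51,142]],(0,255,0))
pl([[85,-85,140],[66,-85,193]],(255,0,0))
pl([[150,-59.3,14],[-150,-59.3,14]],(0,255,255))
cv2.imwrite('pics/w1z.png',z)
E
```

```text
t 4.75 feeder tcp [ 12.2 -98.  321.6] F [-0.5 -1.2 -0.2] shift [-0.0101  0.0366 -0.2832] turn [-0.      0.0004 -0.0035]
t 4.75 feeder tcp [ 12.2 -98.  321.6] F [-0.5 -1.2 -0.2] shift [-0.0101  0.0366 -0.1832] turn [-0.      0.0004 -0.0035]
```

View pics/w1z.png

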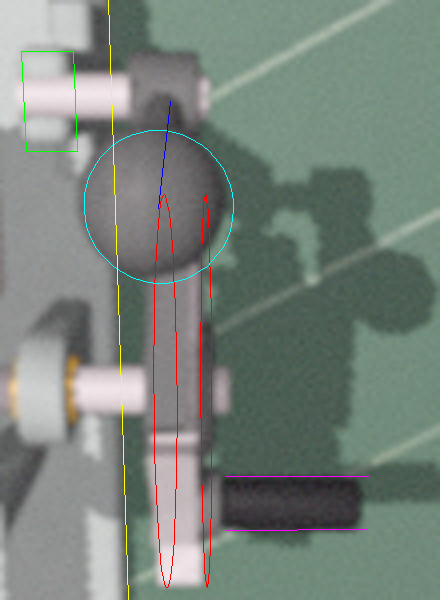

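Emit:
step_arm(
  motion=[
    [-0.004,0.015,-0.09,0,0,0,255],
    [-0.01,0.036,-0.18,0,0,0,255],
    [-0.01,0.036,-0.24,0,0,0,255],
    [-0.01,0.036,-0.28,0,0,0,255],
    [-0.01,0.036,-0.28,0,0,0,255],
    [-0.01,0.036,-0.28,0,0,0,255],
  ],
)

```text
time: 5.35
tool_pos: [0.5284, -0.0485, 0.182]
tool_rot: [0.0, 0.855, 0.519, 0.0]
contact_force: [1.2, -0.6, 0.5]
gripper_width: 0.002
```

```bash
python3 - <<'E'
from wr import *
psi=pose()[2]-np.pi/2
delta([89,-85,180],psi)
for c in ['scene','top']: grab(c,c+'1.png')
wgrab('w2.png')
a=cv2.imread('pics/scene1.png'); b=cv2.imread('pics/top1.png')
z=np.hstack([cv2.resize(a[150:250,190:290],None,fx=4,fy=4,interpolation=cv2.INTER_CUBIC),cv2.resize(b[150:250,230:330],None,fx=4,fy=4,interpolation=cv2.INTER_CUBIC)])
cv2.imwrite('pics/st1.png',z)
delta([89,-85,180],psi)
E
```

```text
t 5.35 feeder tcp [ 25.5 -85.7 182. ] F [ 1.2 -0.6  0.5] shift [ 0.058  0.113 -0.004] turn [ 0.0001  0.0004 -0.0032]
t 5.5 feeder tcp [ 25.5 -87.  183.7] F [ 0.3 -0.3 -0.1] shift [ 0.0557  0.1143 -0.0074] turn [ 0.0006  0.0025 -0.0028]
```

View pics/st1.png

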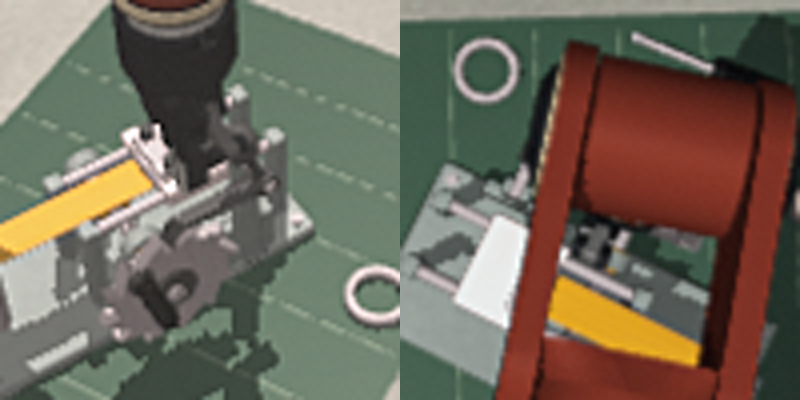

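View pics/w2.png

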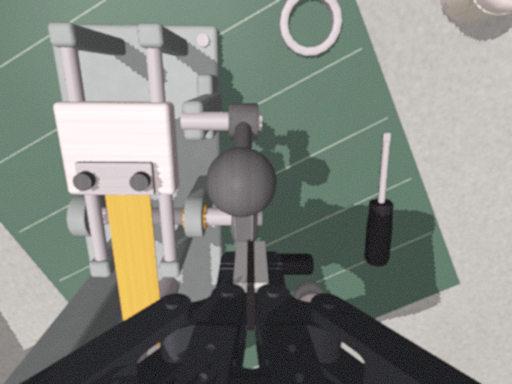

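```bash
python3 - <<'E'
from wr import *
p=pose(); p[:2]+=0.003*np.array([-np.sin(p[2]),np.cos(p[2])]); np.save('pose.npy',p)
psi=p[2]-np.pi/2
for x in (28,45,65,75,88): delta([x,-85,181],psi)
E
```

```text
t 5.5 feeder tcp [ 25.5 -90.  183.7] F [ 0.3 -0.3 -0.1] shift [-0.0065  0.0092 -0.0054] turn [ 0.0006  0.0025 -0.0028]
t 5.5 feeder tcp [ 25.5 -90.  183.7] F [ 0.3 -0.3 -0.1] shift [ 0.0094  0.0392 -0.0054] turn [ 0.0006  0.0025 -0.0028]
t 5.5 feeder tcp [ 25.5 -90.  183.7] F [ 0.3 -0.3 -0.1] shift [ 0.028   0.0746 -0.0054] turn [ 0.0006  0.0025 -0.0028]
t 5.5 feeder tcp [ 25.5 -90.  183.7] F [ 0.3 -0.3 -0.1] shift [ 0.0373  0.0923 -0.0054] turn [ 0.0006  0.0025 -0.0028]
t 5.5 feeder tcp [ 25.5 -90.  183.7] F [ 0.3 -0.3 -0.1] shift [ 0.0495  0.1153 -0.0054] turn [ 0.0006  0.0025 -0.0028]
```

Emit:
step_arm(
  motion=[
    [-0.006,0.009,-0.002,0,0,0,255],
    [0.002,0.024,-0.002,0,0,0,255],
    [0.009,0.038,-0.002,0,0,0,255],
    [0.014,0.047,-0.002,0,0,0,255],
    [0.019,0.056,-0.002,0,0,0,255],
    [0.023,0.065,-0.002,0,0,0,255],
    [0.028,0.074,-0.002,0,0,0,255],
    [0.032,0.083,-0.002,0,0,0,255],
    [0.037,0.092,-0.002,0,0,0,255],
  ],
)

```text
time: 6.4
tool_pos: [0.5469, -0.0026, 0.1802]
tool_rot: [-0.0, 0.855, 0.518, -0.0]
contact_force: [-0.1, -0.9, 1.1]
gripper_width: 0.001
```

```bash
python3 - <<'E'
from wr import *
psi=pose()[2]-np.pi/2
delta([88,-85,181],psi)
wgrab('w3.png')
E
```

```text
t 6.4 feeder tcp [ 74.7 -83.7 180.2] F [-0.1 -0.9  1.1] shift [0.0147 0.0223 0.0017] turn [-0.0002 -0.0001 -0.0025]
```

View pics/w3.png

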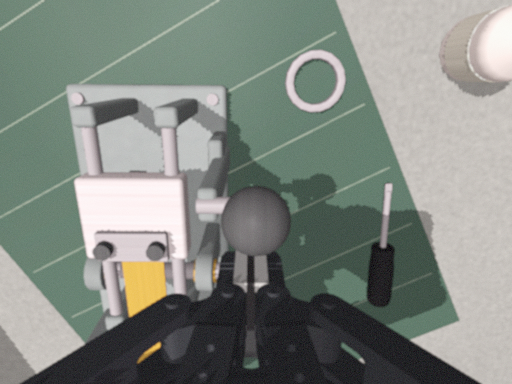

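Emit:
step_arm(
  motion=[
    [0.003,0.006,0,0,0,0,255],
    [0.007,0.012,0,0,0,0,255],
    [0.01,0.018,0,0,0,0,255],
    [0.013,0.022,0,0,0,0,255],
    [0.013,0.022,0,0,0,0,255],
  ],
)

```text
time: 6.95
tool_pos: [0.5534, 0.0082, 0.1803]
tool_rot: [-0.0, 0.855, 0.518, 0.0]
contact_force: [0.2, 0.2, 0.5]
gripper_width: -0.002
```

```bash
python3 - <<'E'
from wr import *
psi=pose()[2]-np.pi/2
delta([85,-85,290],psi)
wgrab('w4.png')
E
```

```text
t 6.95 feeder tcp [ 87.3 -84.5 180.3] F [0.2 0.2 0.5] shift [-0.0012 -0.0046  0.2194] turn [-0.      0.     -0.0027]
```

View pics/w4.png

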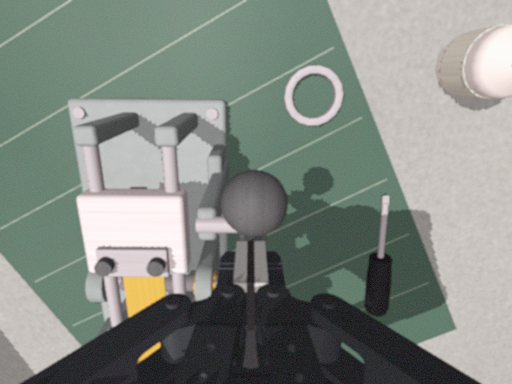

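Emit:
step_arm(
  motion=[
    [0,0,0.08,0,0,0,255],
    [0,0,0.16,0,0,0,255],
    [0,0,0.24,0,0,0,255],
    [-0.02,-0.08,0.26,0,0,0,255],
    [-0.02,-0.17,0.26,0,0,0,255],
    [-0.02,-0.22,0.26,0,0,0,255],
    [-0.02,-0.22,0.26,0,0,0,255],
    [-0.02,-0.22,0.26,0,0,0,255],
  ],
)

```text
time: 7.8
tool_pos: [0.5431, -0.1023, 0.3101]
tool_rot: [-0.0, 0.856, 0.518, 0.0]
contact_force: [0.1, 0.1, 0.1]
gripper_width: 0.003
```

```bash
cat > ov.py <<'E'
from wr import *
def ov(f,src,fn,knob,box,k,ball=(117,186)):
    im=cv2.imread('pics/'+src); x0,y0,ww,hh=box
    z=cv2.resize(im[y0:y0+hh,x0:x0+ww],None,fx=k,fy=k,interpolation=cv2.INTER_CUBIC)
    def pl(X,col):
        q=((proj(f,np.array([w(x) for x in X]))-[x0,y0]+.5)*k).round().astype(int); cv2.polylines(z,[q],True,col,1)
    a=np.linspace(0,2*np.pi,60)
    pl(np.c_[58*np.cos(a),0*a-91,78+58*np.sin(a)],(0,0,255))
    for r in (-8,8): pl([[knob[0]+r,-137,knob[1]],[knob[0]+r,-97,knob[1]]],(255,0,255))
    pl([[ball[0],-85,ball[1]],[85,-85,140]],(255,0,0))
    cv2.imwrite('pics/'+fn,z)
E
python3 - <<'E'
from ov import *
psi=pose()[2]-np.pi/2
delta([-50,-124,290],psi)
f=wgrab('w5.png'); pickle.dump(f,open('w5.pkl','wb'))
delta([-50,-124,290],psi)
ov(f,'w5.png','w5z.png',(-24,110),(190,60,140,150),4)
for n in ['wheel_centre','pawl_ball','crank_knob']:
    r=eyes.pinpoint(n,'wrist'); print(n,[(np.round(a['uv'],1).tolist(),round(a['p'],2)) for a in r[:2]])
E
```

```text
t 7.8 feeder tcp [ -15.2 -126.9  310.1] F [0.1 0.1 0.1] shift [-0.0376 -0.0589 -0.0403] turn [-0.0004 -0.0002 -0.0017]
t 7.85 feeder tcp [ -14.6 -126.6  310.1] F [0.6 0.6 0.7] shift [-0.0377 -0.0601 -0.0403] turn [-0.0004 -0.0002 -0.0025]
wheel_centre [([211.7, 138.7], 0.86), ([271.5, 214.5], 0.33)]
pawl_ball [([190.8, 0.5], 0.69)]
crank_knob [([239.4, 166.4], 0.56)]
```

View pics/w5z.png

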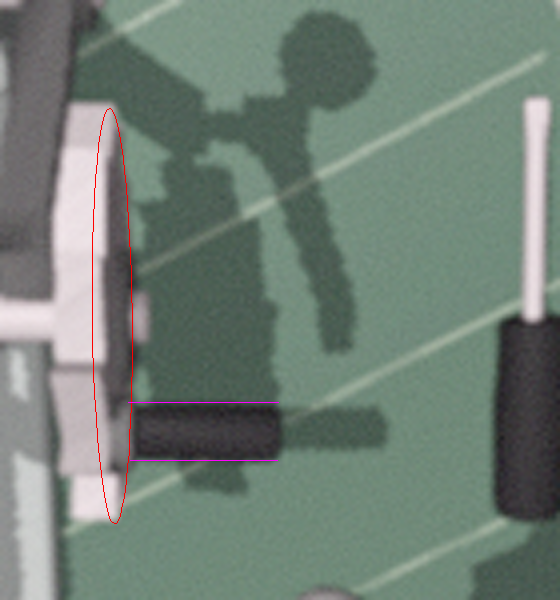

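View pics/w5.png

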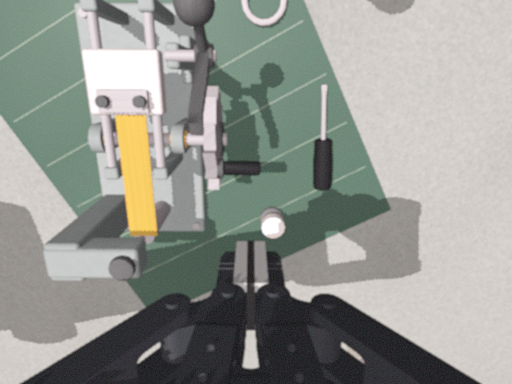

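```bash
python3 - <<'E'
from ov import *
psi=pose()[2]-np.pi/2
for X in ([-54,-123,200],[-54,-123,103],[-25,-123,103]): delta(X,psi)
E
```

```text
t 8.0 feeder tcp [ -14.  -126.5  310.2] F [-0.1 -0.4 -0.4] shift [-0.0434 -0.0675 -0.2205] turn [-0.0002 -0.0001 -0.0035]
t 8.0 feeder tcp [ -14.  -126.5  310.2] F [-0.1 -0.4 -0.4] shift [-0.0434 -0.0675 -0.4145] turn [-0.0002 -0.0001 -0.0035]
t 8.0 feeder tcp [ -14.  -126.5  310.2] F [-0.1 -0.4 -0.4] shift [-0.0164 -0.0162 -0.4145] turn [-0.0002 -0.0001 -0.0035]
```

Emit:
step_arm(
  motion=[
    [-0.043,-0.068,-0.03,0,0,0,255],
    [-0.043,-0.068,-0.12,0,0,0,255],
    [-0.043,-0.068,-0.2,0,0,0,255],
    [-0.043,-0.068,-0.28,0,0,0,255],
    [-0.043,-0.068,-0.35,0,0,0,255],
    [-0.043,-0.068,-0.39,0,0,0,255],
    [-0.043,-0.068,-0.415,0,0,0,255],
    [-0.043,-0.068,-0.415,0,0,0,255],
    [-0.043,-0.068,-0.415,0,0,0,255],
  ],
)

```text
time: 8.9
tool_pos: [0.5226, -0.136, 0.104]
tool_rot: [0.001, 0.855, 0.518, 0.0]
contact_force: [0.6, 0.3, 0.6]
gripper_width: 0.0
```

```bash
python3 - <<'E'
from ov import *
psi=pose()[2]-np.pi/2
delta([-25,-123,103],psi)
f=wgrab('w6.png')
delta([-25,-123,103],psi)
grab('scene','scene6.png')
E
```

```text
t 8.9 feeder tcp [ -54.6 -124.5  104. ] F [0.6 0.3 0.6] shift [ 0.025   0.0537 -0.0019] turn [ 0.0004  0.001  -0.0029]
t 8.95 feeder tcp [ -54.6 -125.   104.6] F [-0.  -0.1  0.6] shift [ 0.0242  0.0543 -0.0032] turn [ 0.0008  0.0018 -0.0028]
```

View pics/w6.png

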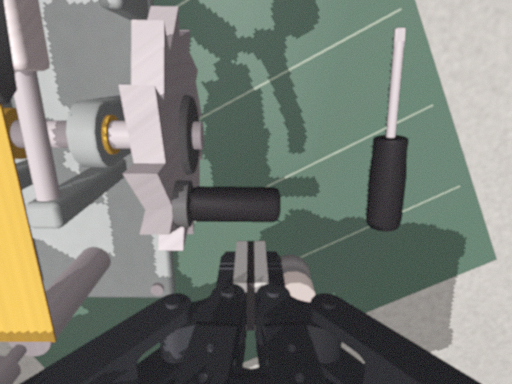

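View pics/scene6.png

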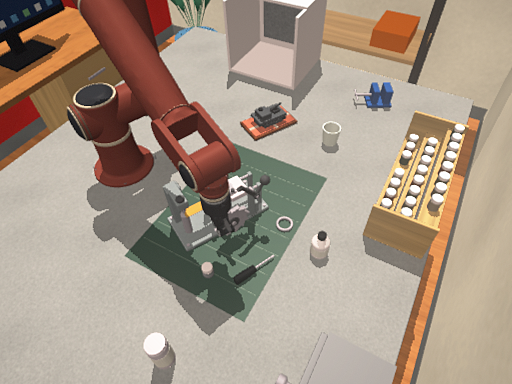

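Emit:
step_arm(
  motion=[
    [0.008,0.015,0,0,0,0,255],
    [0.011,0.021,0,0,0,0,255],
    [0.014,0.027,0,0,0,0,255],
    [0.017,0.032,0,0,0,0,255],
    [0.02,0.037,0,0,0,0,255],
    [0.023,0.043,0,0,0,0,255],
    [0.025,0.048,0,0,0,0,255],
    [0.026,0.05,0,0,0,0,255],
    [0.026,0.05,0,0,0,0,255],
    [0.026,0.05,0,0,0,0,255],
  ],
)

```text
time: 10.0
tool_pos: [0.5346, -0.1104, 0.1023]
tool_rot: [-0.001, 0.855, 0.518, 0.0]
contact_force: [0.9, -0.5, -0.9]
gripper_width: -0.003
```

```bash
python3 - <<'E'
from ov import *
psi=pose()[2]-np.pi/2
delta([-25,-123,103],psi)
f=wgrab('w7.png')
delta([-54,-123,103],psi)
E
```

```text
t 10.0 feeder tcp [ -26.4 -123.1  102.3] F [ 0.9 -0.5 -0.9] shift [0.0012 0.0025 0.0015] turn [-0.0008 -0.0004 -0.0026]
t 10.05 feeder tcp [ -26.5 -123.1  102.3] F [-1.   0.6 -0.2] shift [-0.0259 -0.0485  0.0013] turn [-0.0007 -0.0004 -0.0026]
```

View pics/w7.png

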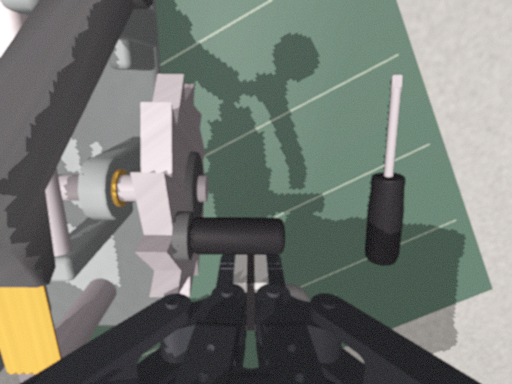

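Emit:
step_arm(
  motion=[
    [-0.01,-0.018,0,0,0,0,255],
    [-0.022,-0.041,0,0,0,0,255],
    [-0.022,-0.041,0.08,0,0,0,255],
    [-0.022,-0.041,0.17,0,0,0,255],
    [-0.022,-0.041,0.26,0,0,0,255],
    [-0.022,-0.041,0.35,0,0,0,255],
    [-0.01,-0.02,0.41,0,0,0,255],
    [0.012,0.022,0.41,0,0,0,255],
    [0.012,0.022,0.41,0,0,0,255],
    [0.012,0.022,0.41,0,0,0,255],
  ],
)

```text
time: 11.05
tool_pos: [0.5402, -0.1006, 0.3071]
tool_rot: [-0.0, 0.855, 0.518, -0.001]
contact_force: [0.8, -0.5, -0.5]
gripper_width: -0.0
```

```bash
python3 - <<'E'
from ov import *
psi=pose()[2]-np.pi/2
delta([-25,-123,103],psi)
f=wgrab('w8.png'); pickle.dump(f,open('w8.pkl','wb'))
delta([-54,-123,103],psi)
a=np.radians(126.9)-0.47
kn=(40*np.cos(a),78+40*np.sin(a)); print(kn)
ov(f,'w8.png','w8z.png',kn,(190,60,140,150),4)
E
```

```text
t 11.05 feeder tcp [ -15.1 -123.5  307.1] F [ 0.8 -0.5 -0.5] shift [-0.0101 -0.017  -0.4082] turn [ 0.0001 -0.0009 -0.0025]
t 11.1 feeder tcp [ -15.3 -123.4  306.7] F [-0.7 -0.3 -0.3] shift [-0.0367 -0.068  -0.4073] turn [-0.0001 -0.0013 -0.0021]
(np.float64(-6.925976721392207), np.float64(117.39582270310817))
```

View pics/w8z.png

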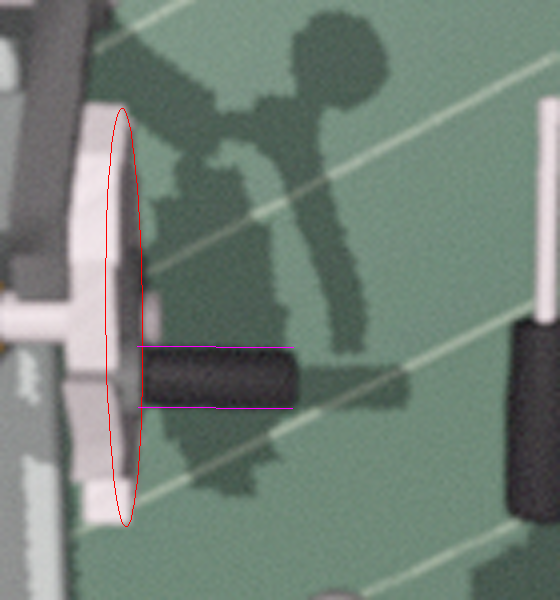

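```bash
python3 - <<'E'
from ov import *
psi=pose()[2]-np.pi/2
for X in ([155,-85,307],[155,-85,181]): delta(X,psi)
E
```

```text
t 11.1 feeder tcp [ -15.3 -123.4  306.7] F [-0.7 -0.3 -0.3] shift [0.091  0.3372 0.0007] turn [-0.0001 -0.0013 -0.0021]
t 11.1 feeder tcp [ -15.3 -123.4  306.7] F [-0.7 -0.3 -0.3] shift [ 0.091   0.3372 -0.2513] turn [-0.0001 -0.0013 -0.0021]
```

Emit:
step_arm(
  motion=[
    [0.02,0.085,0,0,0,0,255],
    [0.045,0.17,0,0,0,0,255],
    [0.07,0.255,0,0,0,0,255],
    [0.091,0.337,0,0,0,0,255],
    [0.091,0.337,-0.05,0,0,0,255],
    [0.091,0.337,-0.13,0,0,0,255],
    [0.091,0.337,-0.2,0,0,0,255],
    [0.091,0.337,-0.25,0,0,0,255],
    [0.091,0.337,-0.25,0,0,0,255],
    [0.091,0.337,-0.25,0,0,0,255],
  ],
)

```text
time: 12.1
tool_pos: [0.5859, 0.0677, 0.1823]
tool_rot: [-0.0, 0.856, 0.518, -0.001]
contact_force: [0.2, -1.1, -0.2]
gripper_width: 0.0
```

```bash
python3 - <<'E'
from ov import *
psi=pose()[2]-np.pi/2
f=wgrab('w9.png'); a=grab('scene','scene9.png')
a=cv2.imread('pics/scene9.png')
cv2.imwrite('pics/s9z.png',cv2.resize(a[140:260,190:310],None,fx=5,fy=5,interpolation=cv2.INTER_CUBIC))
delta([108,-85,181],psi)
E
```

```text
t 12.2 feeder tcp [156.  -86.6 185. ] F [ 0.6 -0.   0.7] shift [-0.0477 -0.0835 -0.0079] turn [ 0.0001  0.0021 -0.0022]
```

View pics/s9z.png

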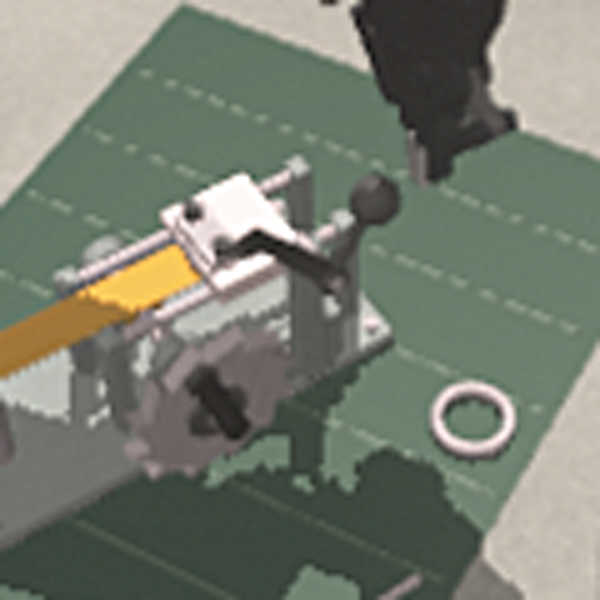

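View pics/w9.png

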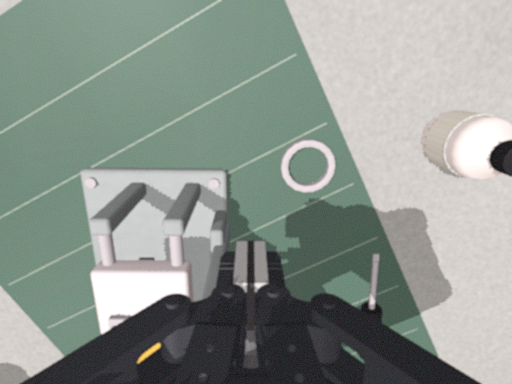

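Emit:
step_arm(
  motion=[
    [-0.009,-0.017,-0.004,0,0,0,255],
    [-0.015,-0.028,-0.004,0,0,0,255],
    [-0.02,-0.037,-0.004,0,0,0,255],
    [-0.024,-0.046,-0.004,0,0,0,255],
    [-0.029,-0.055,-0.004,0,0,0,255],
    [-0.034,-0.064,-0.004,0,0,0,255],
    [-0.038,-0.073,-0.004,0,0,0,255],
    [-0.043,-0.081,-0.004,0,0,0,255],
    [-0.047,-0.088,-0.004,0,0,0,255],
    [-0.047,-0.088,-0.004,0,0,0,255],
  ],
)

```text
time: 13.2
tool_pos: [0.5625, 0.024, 0.1807]
tool_rot: [-0.0, 0.855, 0.518, -0.0]
contact_force: [0.1, -0.2, -0.6]
gripper_width: -0.0
```

```bash
python3 - <<'E'
from ov import *
psi=pose()[2]-np.pi/2
delta([108,-85,181],psi)
f=wgrab('w10.png'); a=grab('scene','scene10.png')
a=cv2.imread('pics/scene10.png')
cv2.imwrite('pics/s10z.png',cv2.resize(a[140:260,190:310],None,fx=5,fy=5,interpolation=cv2.INTER_CUBIC))
E
```

```text
t 13.2 feeder tcp [105.6 -85.1 180.7] F [ 0.1 -0.2 -0.6] shift [0.0021 0.0044 0.0007] turn [ 0.0001 -0.0002 -0.0022]
```

View pics/s10z.png

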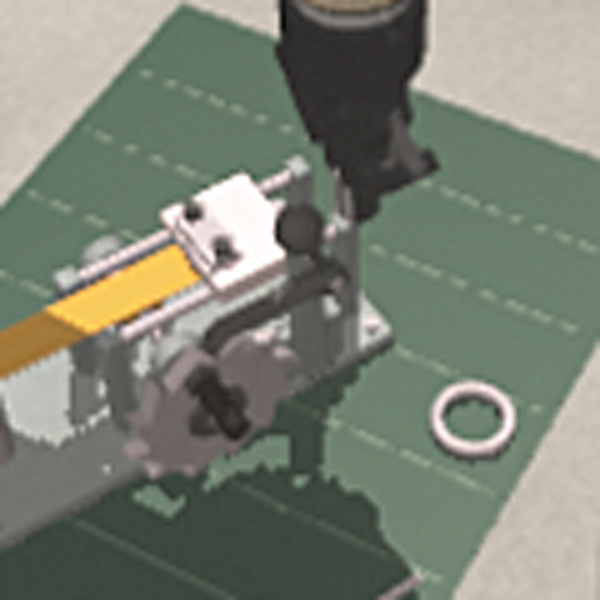

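Emit:
step_arm(
  motion=[
    [0.009,0.017,0,0,0,0,255],
    [0.009,0.017,0.08,0,0,0,255],
    [0.009,0.017,0.17,0,0,0,255],
    [0.009,0.017,0.25,0,0,0,255],
    [-0.01,-0.06,0.252,0,0,0,255],
    [-0.03,-0.14,0.252,0,0,0,255],
    [-0.045,-0.22,0.252,0,0,0,255],
    [-0.045,-0.25,0.252,0,0,0,255],
    [-0.045,-0.25,0.252,0,0,0,255],
    [-0.045,-0.25,0.252,0,0,0,255],
  ],
)

```text
time: 14.3
tool_pos: [0.5407, -0.0997, 0.3066]
tool_rot: [-0.0, 0.855, 0.518, 0.0]
contact_force: [0.3, -0.2, 0.3]
gripper_width: 0.003
```

```bash
python3 - <<'E'
from ov import *
psi=pose()[2]-np.pi/2
delta([-15,-123,307],psi)
f=wgrab('w11.png'); pickle.dump(f,open('w11.pkl','wb'))
a=np.radians(126.9)-0.48
kn=(40*np.cos(a),78+40*np.sin(a)); print(kn)
ov(f,'w11.png','w11z.png',kn,(190,50,140,150),4,(66,193))
delta([-45,-123,200],psi)
E
```

```text
t 14.3 feeder tcp [ -14.1 -123.5  306.6] F [ 0.3 -0.2  0.3] shift [-0.0017 -0.0011  0.0007] turn [-0.0006 -0.0001 -0.0027]
(np.float64(-6.53167876434849), np.float64(117.46311154127812))
t 14.35 feeder tcp [ -13.8 -123.4  306.7] F [-0.7  0.5 -0.6] shift [-0.0298 -0.0549 -0.2133] turn [-0.0005 -0.0001 -0.0033]
```

View pics/w11z.png

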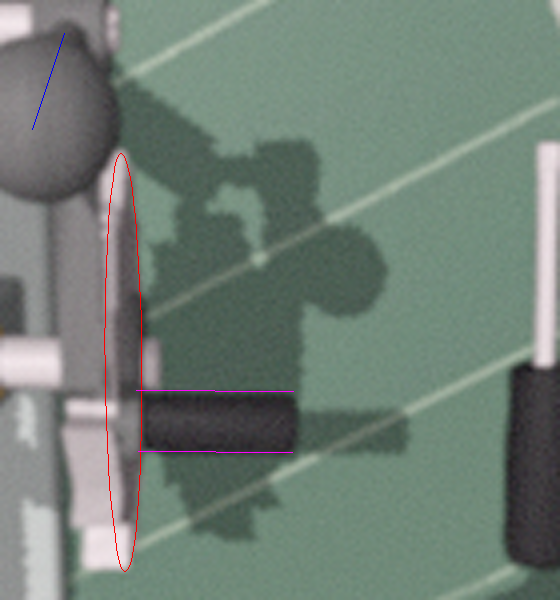

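View pics/w11.png

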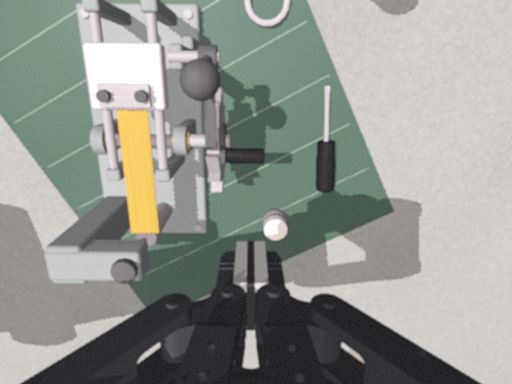

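Emit:
step_arm(
  motion=[
    [-0.03,-0.055,-0.05,0,0,0,255],
    [-0.03,-0.055,-0.13,0,0,0,255],
    [-0.03,-0.055,-0.21,0,0,0,255],
    [-0.03,-0.055,-0.29,0,0,0,255],
    [-0.03,-0.055,-0.36,0,0,0,255],
    [-0.03,-0.055,-0.408,0,0,0,255],
    [-0.03,-0.055,-0.408,0,0,0,255],
    [-0.03,-0.055,-0.408,0,0,0,255],
  ],
)

```text
time: 15.15
tool_pos: [0.5257, -0.127, 0.1032]
tool_rot: [-0.0, 0.855, 0.519, 0.0]
contact_force: [-0.9, 0.3, -0.1]
gripper_width: 0.0
```

```bash
python3 - <<'E'
from ov import *
psi=pose()[2]-np.pi/2
delta([-27,-123,103],psi)
f=wgrab('w12.png')
delta([-27,-123,103],psi)
E
```

```text
t 15.15 feeder tcp [ -45.2 -123.   103.2] F [-0.9  0.3 -0.1] shift [ 0.0169  0.0322 -0.0003] turn [-0.0002 -0.0001 -0.0036]
t 15.2 feeder tcp [ -45.3 -124.1  104.5] F [-0.3  0.1  0.9] shift [ 0.0152  0.0334 -0.003 ] turn [ 0.0005  0.0015 -0.0034]
```

View pics/w12.png

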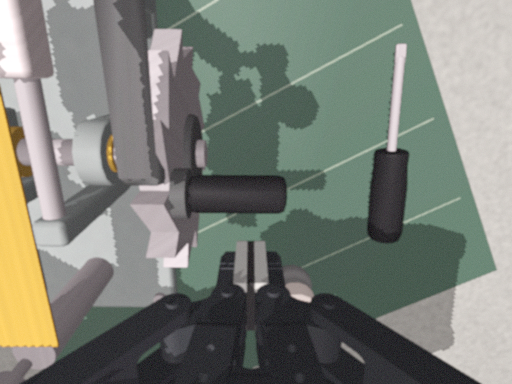

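Emit:
step_arm(
  motion=[
    [0.005,0.01,0,0,0,0,255],
    [0.01,0.02,0,0,0,0,255],
    [0.014,0.027,0,0,0,0,255],
    [0.017,0.033,0,0,0,0,255],
    [0.018,0.035,0,0,0,0,255],
    [0.018,0.035,0,0,0,0,255],
  ],
)

```text
time: 15.8
tool_pos: [0.5343, -0.1104, 0.1028]
tool_rot: [0.0, 0.855, 0.518, -0.0]
contact_force: [-0.2, -0.2, 0.0]
gripper_width: -0.001
```

Emit:
step_arm(
  motion=[
    [0.001,0.002,0,0,0,0,255],
    [0.001,0.002,0,0,0,0,255],
  ],
)

```text
time: 16.0
tool_pos: [0.5347, -0.1098, 0.1028]
tool_rot: [0.0, 0.855, 0.518, -0.0]
contact_force: [-0.8, -0.2, -0.0]
gripper_width: -0.001
```

Emit:
step_arm(
  motion=[
    [0.001,0.002,0,0,0,0,255],
    [0.001,0.002,0,0,0,0,255],
  ],
)

```text
time: 16.2
tool_pos: [0.5353, -0.1087, 0.1029]
tool_rot: [0.0, 0.855, 0.518, -0.0]
contact_force: [-0.8, -1.8, 1.5]
gripper_width: -0.004
```

Emit:
step_arm(
  motion=[
    [0.001,0.002,0,0,0,0,255],
    [0.001,0.002,0,0,0,0,255],
  ],
)

```text
time: 16.4
tool_pos: [0.5359, -0.1075, 0.1029]
tool_rot: [0.0, 0.855, 0.518, 0.0]
contact_force: [0.3, -1.1, 0.8]
gripper_width: -0.0
```

Emit:
step_arm(
  motion=[
    [0.001,0.002,0,0,0,0,255],
    [0.001,0.002,0,0,0,0,255],
  ],
)

```text
time: 16.6
tool_pos: [0.5365, -0.1065, 0.1029]
tool_rot: [0.0, 0.855, 0.518, 0.0]
contact_force: [-0.4, -1.7, 0.2]
gripper_width: -0.002
```

```bash
python3 - <<'E'
from ov import *
psi=pose()[2]-np.pi/2
f=wgrab('w13.png')
delta([-27,-123,103],psi)
im=cv2.imread('pics/w13.png'); cv2.imwrite('pics/w13z.png',cv2.resize(im[120:270,90:300],None,fx=3.8,fy=3.8,interpolation=cv2.INTER_CUBIC))
E
```

```text
t 16.65 feeder tcp [ -22.  -122.9  102.8] F [ 0.1 -0.9  0.3] shift [-0.0044 -0.0089  0.0004] turn [-0.0001  0.0002 -0.0026]
```

View pics/w13z.png

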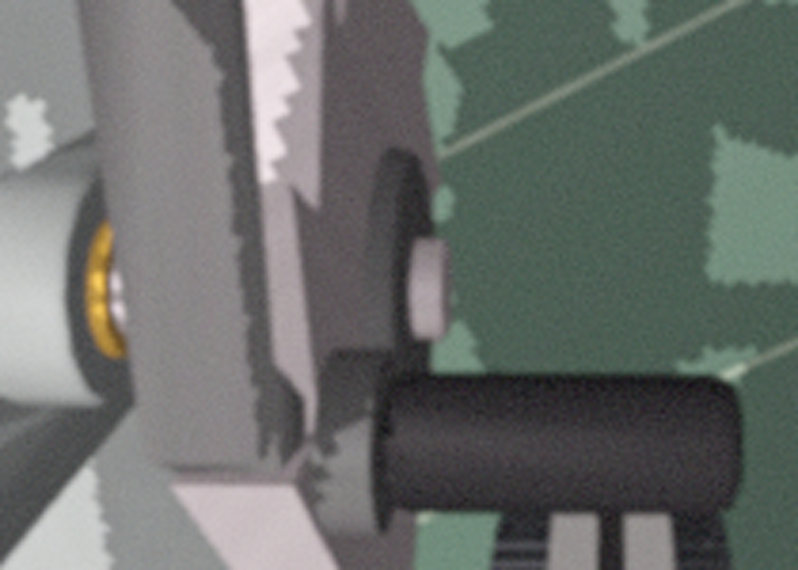

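Emit:
step_arm(
  motion=[
    [0.001,0.002,0,0,0,0,255],
    [0.001,0.002,0,0,0,0,255],
  ],
)

```text
time: 16.85
tool_pos: [0.5365, -0.1062, 0.1029]
tool_rot: [0.001, 0.855, 0.518, -0.001]
contact_force: [-2.2, -4.8, 1.5]
gripper_width: -0.004
```

Emit:
step_arm(
  motion=[
    [0.001,0.002,0,0,0,0,255],
    [0.001,0.002,0,0,0,0,255],
  ],
)

```text
time: 17.05
tool_pos: [0.5366, -0.1061, 0.1029]
tool_rot: [0.001, 0.855, 0.518, -0.002]
contact_force: [-3.8, -7.3, 1.9]
gripper_width: 0.001
```

Force jumped from about 1.5 N to 8 N and the finger stalled, so the tooth is against the pawl. Backing off now.

Emit:
step_arm(
  motion=[
    [-0.004,-0.008,0,0,0,0,255],
    [-0.012,-0.023,0,0,0,0,255],
    [-0.022,-0.041,0,0,0,0,255],
    [-0.022,-0.041,0.08,0,0,0,255],
    [-0.022,-0.041,0.17,0,0,0,255],
    [-0.022,-0.041,0.26,0,0,0,255],
    [-0.022,-0.041,0.35,0,0,0,255],
    [-0.005,-0.01,0.41,0,0,0,255],
    [0.008,0.014,0.41,0,0,0,255],
    [0.008,0.014,0.41,0,0,0,255],
  ],
)

```text
time: 18.05
tool_pos: [0.5417, -0.0968, 0.3083]
tool_rot: [0.0, 0.855, 0.519, 0.001]
contact_force: [-0.7, 0.2, -1.2]
gripper_width: -0.001
```

```bash
python3 - <<'E'
from ov import *
psi=pose()[2]-np.pi/2
wgrab('x.png')
delta([-15,-123,307],psi)
f=wgrab('w14.png'); pickle.dump(f,open('w14.pkl','wb'))
a=np.radians(126.9)-0.56
kn=(40*np.cos(a),78+40*np.sin(a)); print(kn)
ov(f,'w14.png','w14z.png',kn,(190,50,140,150),4,(66,193))
E
```

```text
t 18.1 feeder tcp [ -11.8 -122.5  306.5] F [ 0.2 -0.5 -0.3] shift [-0.0021 -0.0061  0.001 ] turn [-0.0003 -0.0012 -0.0033]
(np.float64(-3.357106055430588), np.float64(117.85887402991449))
```

View pics/w14z.png

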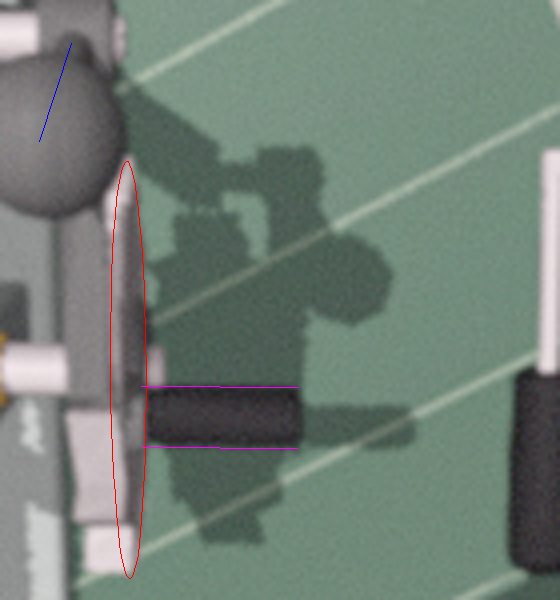

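Emit:
step_arm(
  motion=[
    [-0.02,0.02,0.09,0,0,0,255],
    [-0.06,0.1,0.12,0,0,0,255],
    [-0.1,0.19,0.12,0,0,0,255],
    [-0.14,0.28,0.12,0,0,0,255],
    [-0.18,0.36,0.12,0,0,0,255],
    [-0.22,0.44,0.12,0,0,0,255],
    [-0.24,0.52,0.12,0,0,0,255],
    [-0.24,0.6,0.12,0,0,0,255],
    [-0.24,0.6,0.12,0,0,0,255],
  ],
)

```text
time: 19.05
tool_pos: [0.4198, 0.2052, 0.3652]
tool_rot: [-0.001, 0.854, 0.52, -0.002]
contact_force: [0.6, -0.3, -0.1]
gripper_width: 0.0
```

```bash
python3 - <<'E'
from ov import *
from ov import *
for c in ['scene','top']: grab(c,c+'9f.png')
a=cv2.imread('pics/scene9f.png'); b=cv2.imread('pics/scene0.png')
z=np.hstack([cv2.resize(i[150:250,180:310],None,fx=3,fy=4,interpolation=cv2.INTER_CUBIC) for i in (b,a)])
t0=cv2.imread('pics/top0.png'); t1=cv2.imread('pics/top9f.png')
cv2.imwrite('pics/fin.png',z)
cv2.imwrite('pics/fint.png',np.hstack([cv2.resize(i[100:290,100:430],(400,230)) for i in (t0,t1)]))
print(monitor.state()['tool_pos'],monitor.state()['contact_force'])
E
```

```text
[0.42067511 0.20240206 0.36559577] [ 0.75601935 -0.44148156  0.29766388]
```

View pics/fin.png

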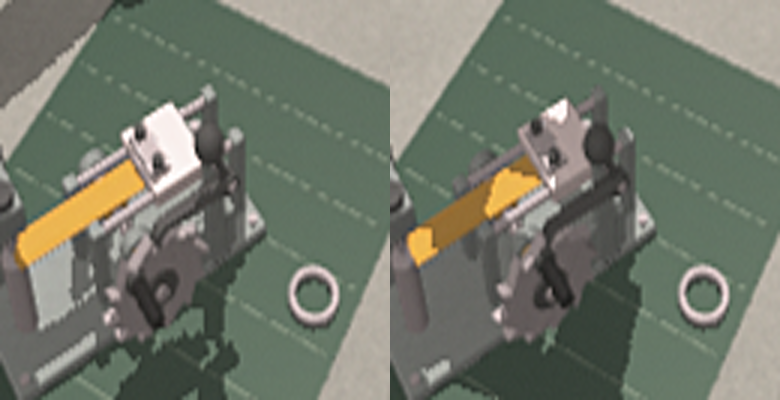

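View pics/fint.png

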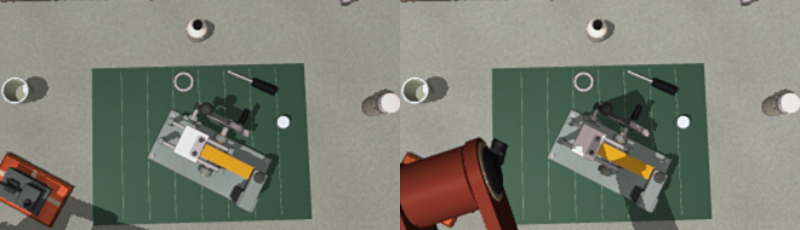

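The before and after pictures match: the ball is back where it was with the pawl seated, the knob has moved round one notch, and nothing around the press has shifted. Handing in.

```bash
python3 - <<'E'
from h import *
print(manip.job_done())
E
```

```text
the job is handed in; nothing more can be done
None
```

The wheel is one notch back, the pawl is seated in the next notch with the tooth against it, and the job is handed in. It took about 19 s of the 58 s allowed.

**What I did, with the shut fingertips only:**
1. I pushed the ball to the feeder's +x until the pawl fell open and stayed up.
2. I pushed the crank knob backward by about 0.47 rad, deliberately a little short of a full notch.
3. I pushed the ball back until the pawl fell shut.
4. With the pawl down, I eased the knob on until the tooth met it. The finger stalled and the force rose from about 1.5 N to 8 N. I then backed off and moved well clear.

**Last checks:**
- **Wheel:** the knob turned about 0.56 rad in all, which is one notch plus the starting slack. No gap shows between the tooth and the pawl nose.
- **Pawl:** the ball is within about 1–2 mm of its seated position, which is as fine as I can measure.
- **Surroundings:** everything around the press that shows in the final pictures is where it was. The arm hides the tracked-vehicle model in the final top view, so I did not see it again there, but no move went near it.
- **Contact:** the wrist reads no force beyond noise.

No check failed. The only disagreement was a 2–3 mm sideways offset between my first estimate of the press's position and the close-up pictures, which I corrected before touching anything.

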